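# Present a ball to the ball checker on its tray

## Robot

A 7-joint arm with a two-finger parallel gripper is mounted at the origin on a cart in front of the work surface, level with it; the furniture and walls round the work are solid. World frame = base frame: x ahead of the robot, y to its left, z up, the work surface at z = 0. Lengths are in mm, angles in rad, forces in N, time in s.
With the tool pointing down it reaches from about 400 to 875 mm from the base axis. Payload 6.5 kg.
Tool frame: the origin (TCP) lies midway between the tips of the shut fingers; the grasp point (between the pads) lies ctrl.grip_point_offset behind it (ctrl.grip_point_offset is the distance from the TCP to the grasp point, in mm); z points along the fingers, y is the line along which they close (so a half turn about z gives the same grasp; the last joint's range is limited). The gripper opens to 88 mm and grips with 3 to 60 N. Pads are 18 mm wide; open, the fingers measure 123 mm over their backs; the gripper's body (75 mm by 187 mm) begins 45 mm behind the grasp point.
Start: joints at [1.037, 0.536, -0.004, 1.538, 0.003, 1.067, -0.071], TCP at [293.095, -580.16, 238.716] pointing down, gripper open.
Joint ranges: [-2.7, 2.7], [-0.37, 2.16], [-1.27, 1.26], [0.24, 2.4], [-1.31, 4.45], [0.19, 1.91], [-2.76, 2.76]. Speed limits (rad/s): [2.39, 2.39, 3.14, 3.14, 3.14, 3.14, 3.14].

## Interface

Orientations are given as a unit quaternion [w, x, y, z].
In Python, from rig import monitor, vision, job_done, ctrl gives the robot as it stands.
- The arm moves only by the tool servo_tool, never from a script. Its argument "targets" is a list of rows, each a list of 3 entries, a list of its own where there are three numbers: the finger opening in mm, from 0 to 88.1, then the shift along the tool's x, y, z each as a share of 0.025 m, from -1 to 1, then the turn about the tool's z as a share of 4 degrees, from -1 to 1. In form: [[hand, [x, y, z], turn], ...]. A call has 1 to 10 rows; each row shifts and turns the commanded pose from where the row before left it, along the tool's axes as they then stand; what a row does not reach is not made up. A row lasts 1/12 s, in which the tool goes at most 41.7 mm and 7.16 degrees, less where a joint would pass 70% of its speed; a pose out of reach is approached as far as the arm can. A call with a number of a shift or a turn outside -1 to 1 is refused whole. A call with a gripper value outside its range is refused whole. The fingers move at their own pace and stop on an object; the grip force is fixed at half the most. Time passes only in rows, so rows that do not move let the fingers close. It gives the time, the measured TCP pose, the force, the opening and the grip force at its end, in the units of the state.
- monitor.get_obs(): the state, without advancing time (a new reading comes with each control period).
- vision.capture(name): name is "scene" or "top"; returns the picture (420x560x3 uint8, red, green, blue); there is no depth.
- vision.camera_model(name): a dict with "fx", "fy", "cx", "cy" (pixels), "dist_coeffs" ([k1, k2, p1, p2, k3] as OpenCV has them; the pictures are not rectified), "camera_from_world" (4x4, takes a point from world to camera coordinates). Camera axes: x right, y down, z forward; pixel columns grow to the right and rows downward; lengths in mm; the calibration is good to about 2 mm. A picture is of the moment at which its call begins. camera_model takes no time and is no camera call.
- job_done(): hands the job in; it is judged then, once.
The state is a dict: "t": time; "joint_pos": joint angles; "qd": joint speeds; "effort": joint torques, N m; "eef_pos": TCP position; "tool_rot": TCP orientation; "force": force on the tool from outside, world axes, zero at the start; "torque": the same for the moment, N m; "width": opening from 0.0 (shut) to 1.0 (fully open); "gripper_force": force on a finger pad.
Only numpy, scipy, OpenCV 4.12 (cv2) and the standard library are available. Lean on these libraries where they do the work, as an engineer would, in place of code of your own. Each camera call takes 0.05 s, during which the arm holds its last target. There are 200 camera calls.

## Task

Start the ball checker: press its push button fully down and let it come back up. Then take the tray that carries the loose steel ball by its upright grip and bring it over the checker, keeping the ball in its pocket, so that the ball's pocket is centred over the round window. Finish holding it there in the gripper, level and still, about 7 cm above the window; do not put it down, do not touch the ball, and leave the empty tray and the jars where they are.

Things in the scene. Friction and masses are not known exactly. Their poses are not given: they have to be found in the camera images.
- start_button (a joint): push of the checker's spring button, in m: 0 up, 0.006 fully down; it springs back. About 5 N holds it fully down.
- start_button_top (a point): centre of the top face of the push button, a grey round cap 30 mm across standing up from the checker's top; it is pressed straight down.
- window (a point): centre of the top face of the round dark window (58 mm across, in a metal ring) in the top of the checker, a flat white box 110 x 200 mm, 36 mm high, fixed to the bench. The button is on the same top, 103 mm away along the box's long side. Axes: x along the box's short side, y along its long side from button to window, z up.
- tray_grip (a point): the tray with the ball: centre of the upright grip by which it is grasped, 38 mm above the tray's underside. The plastic grip stands in the middle of the plate, is 12 mm thick (along y), 28 mm wide (along x), and its top is 54 mm above the underside. Axes: x along the tray's length towards the ball's end, y across, z up.
- ball_pocket (a point): centre of the floor of the pocket in which the ball lies: 6 mm above the tray's underside, 42 mm from the grip towards the tray's +x end. Axes as the tray's.
- tray: the same tray: loose metal plate 130 x 62 x 9 mm, 0.3 kg, with two round flat-floored pockets, each 36 mm across and only 3 mm deep, one at each end, 42 mm from the middle. Origin at the centre of its underside; axes as tray_grip.
- ball: the same ball as ball_center.
- ball_center (a point): centre of the loose polished steel ball, 24 mm in diameter, 56 g. It rolls freely in its pocket (6 mm to each side) and rolls out over the 3 mm rim if the tray is tipped or jerked.
- spare_tray_grip (a point): the empty tray, exactly like the other but without a ball: centre of its grip, 38 mm above its underside. It stays where it is.
- jar_a: screw-lid sample jar, 63 mm across, 72 mm high, origin at the centre of its underside; it stays where it is.
- jar_b: another such sample jar, 63 mm across, 72 mm high, origin at the centre of its underside; it stays where it is.

How it is judged:
By the outcome, as a careful person would: the job done as asked, in the order asked, and still so for the second after the job is handed in, while the arm keeps its last pose, push and grip.
It also fails if it takes over 58 s, if anything falls off the work surface, if the arm or the gripper's body presses on something with over 40 N, if the wrist force passes 120 N, or if a joint passes its speed limit or range.

## Working session

There is one attempt and no reset: what is moved stays moved. The work goes in short steps, Python scripts to look and compute and a tool call to move; the robot and the scene stay as the last step left them, time stands still between calls to the robot, and variables do not carry over. Pictures are saved under pics/ and viewed, at most 10 in all, crops included, and the job is handed in when it is done.

Besides the shell and the picture viewer there is one more tool, called after "Call:" as a command line: name --argument value ..., lists and objects as JSON in quotes. servo_tool: Moves the arm, as the interface text tells. Shift numbers are shares of 0.025 m and turn numbers shares of 4 degrees, none past 1 either way. Its arguments: {"type":"object","properties":{"targets":{"type":"array","items":{"type":"array"}}},"required":["targets"]}

```bash
ls; mkdir -p pics
python3 - <<'E'
from rig import monitor, vision, ctrl
import cv2,numpy as np
o=monitor.get_obs();print(o, ctrl.grip_point_offset)
for n in("scene","top"):
    im=vision.capture(n);cv2.imwrite(f"pics/{n}0.png",im[:,:,::-1]);m=vision.camera_model(n);print(n,m)
E
```

```text
pics
{'t': 0.0, 'joint_pos': array([ 1.0368056 ,  0.53715187, -0.00443457,  1.53883025,  0.00263032,
        1.06728595, -0.07118377]), 'qd': array([-0.00060494,  0.00064582,  0.00196109, -0.00061644,  0.00048537,
        0.00046918,  0.00121546]), 'effort': array([ 3.58980678e-04, -5.70986080e+01,  9.90860648e-01, -2.51599324e+01,
       -5.62455249e-02,  1.79671840e-02,  1.31888660e-04]), 'eef_pos': array([ 292.80494833, -579.65340619,  237.865094  ]), 'tool_rot': array([-7.91373216e-04,  9.72759115e-01,  2.31816755e-01, -2.66361622e-04]), 'force': array([-1.05390289,  0.14531001,  0.74071611]), 'torque': array([ 0.01791208, -0.01229039, -0.01927652]), 'gripper_force': 0.0, 'width': 1.0001123481561776} 18.700000000000003
scene {'fx': 446.1433987233432, 'fy': 446.1433987233432, 'cx': 279.47994263982895, 'cy': 211.4679532610002, 'dist_coeffs': array([-0.07884658,  0.        ,  0.        ,  0.        ,  0.        ]), 'camera_from_world': array([[-7.79455000e-01, -6.26151264e-01,  1.96086041e-02,
         4.22924568e+02],
       [-4.46864342e-01,  5.33790563e-01, -7.17899641e-01,
         2.54774506e+02],
       [ 4.39046880e-01, -5.68332851e-01, -6.95870396e-01,
         8.74103564e+02],
       [ 0.00000000e+00,  0.00000000e+00,  0.00000000e+00,
         1.00000000e+00]])}
top {'fx': 489.8029493576339, 'fy': 489.8029493576339, 'cx': 280.2231377919504, 'cy': 215.3074283204099, 'dist_coeffs': array([-0.05815917,  0.        ,  0.        ,  0.        ,  0.        ]), 'camera_from_world': array([[-4.13226157e-02, -9.99127994e-01, -5.97444542e-03,
         7.57779401e+01],
       [-9.74520747e-01,  4.16228189e-02, -2.20401576e-01,
         5.41777646e+02],
       [ 2.20458058e-01, -3.28534862e-03, -9.75390922e-01,
         1.16566563e+03],
       [ 0.00000000e+00,  0.00000000e+00,  0.00000000e+00,
         1.00000000e+00]])}
```

View pics/scene0.png

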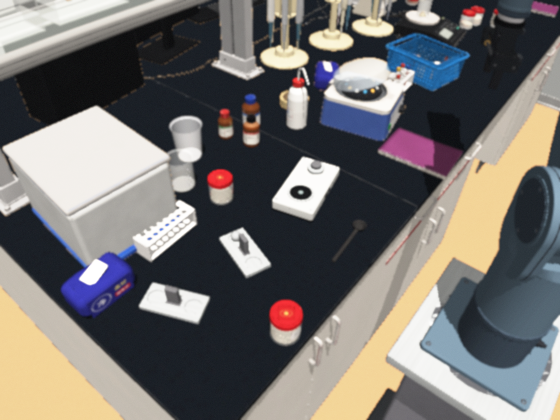

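View pics/top0.png

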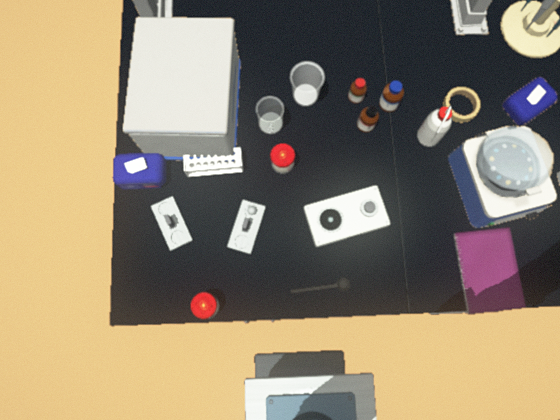

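The scene view shows the checker at (307,188) with its button at (316,166) and window at (300,192). The ball tray is at (245,250) with the ball near (236,238), and the empty tray is at (175,302). The top view shows the checker at (346,215), the ball tray at (246,226) with the ball near (251,211), and the empty tray at (171,222).

Run:
```python
import cv2,numpy as np
a=cv2.imread("pics/scene0.png")[150:280,210:350];b=cv2.imread("pics/top0.png")[180:260,220:400]
A=cv2.resize(a,None,fx=4.28,fy=4.28,interpolation=cv2.INTER_CUBIC)
B=cv2.resize(b,None,fx=4.4,fy=4.4,interpolation=cv2.INTER_CUBIC)
cv2.imwrite("pics/s1.png",A);cv2.imwrite("pics/t1.png",B);print(A.shape,B.shape)
```

```text
(556, 599, 3) (352, 792, 3)
```

View pics/s1.png

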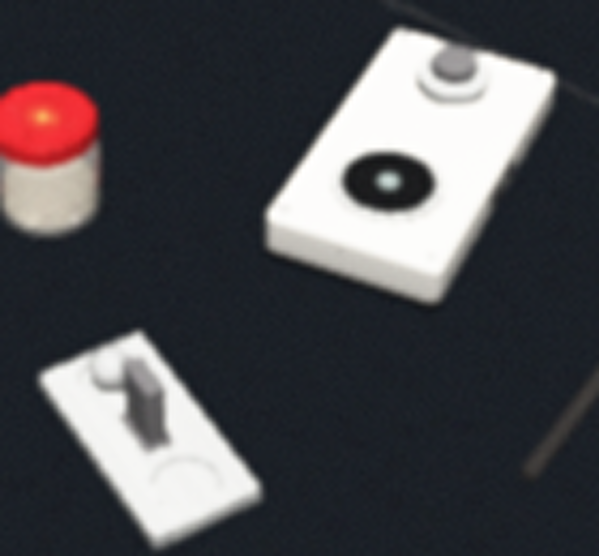

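View pics/t1.png

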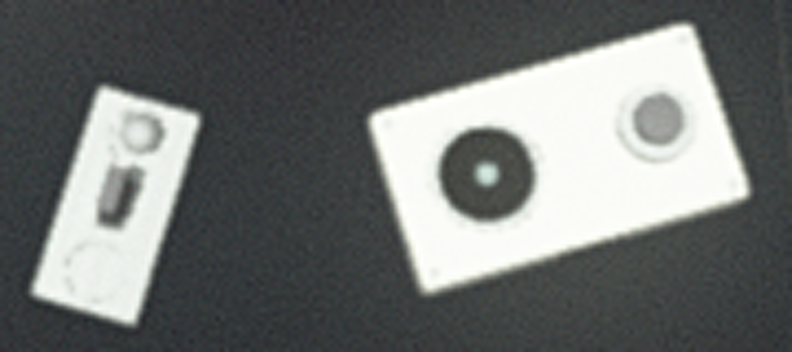

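The scene crop shows the button cap at crop (455,62), the window at (389,181), the ball at (107,369) and the grip top near (144,378). The top crop shows the button at (657,118), the window at (487,173), the ball at (142,132) and the grip around (118,195). The ball's end points away from the robot.

```bash
cat > h.py <<'E'
import cv2,numpy as np
from rig import vision,monitor
M={n:vision.camera_model(n) for n in("scene","top")}
def K(m):return np.array([[m["fx"],0,m["cx"]],[0,m["fy"],m["cy"]],[0,0,1]])
def und(n,p):return cv2.undistortPoints(np.float64(p).reshape(-1,1,2),K(M[n]),M[n]["dist_coeffs"]).reshape(-1,2)
def ray(n,p):
    T=M[n]["camera_from_world"];R=T[:3,:3]
    return -R.T@T[:3,3],np.c_[und(n,p),np.ones(len(und(n,p)))]@R
def plane(n,p,z):
    c,d=ray(n,p);return (c+d*((z-c[2])/d[:,2])[:,None])[:,:2]
def tri(ps,pt):
    X=cv2.triangulatePoints(M["scene"]["camera_from_world"][:3],M["top"]["camera_from_world"][:3],und("scene",ps).T,und("top",pt).T)
    return (X[:3]/X[3]).T
def proj(n,X):
    T=M[n]["camera_from_world"];return cv2.projectPoints(np.float64(X).reshape(-1,3),cv2.Rodrigues(T[:3,:3])[0],T[:3,3],K(M[n]),M[n]["dist_coeffs"])[0].reshape(-1,2)
E
python3 - <<'E'
from h import *
np.set_printoptions(precision=1,suppress=True)
S=lambda u,v:((u+.5)/4.28-.5+210,(v+.5)/4.28-.5+150)
T=lambda u,v:((u+.5)/4.4-.5+220,(v+.5)/4.4-.5+180)
X=tri([S(455,62),S(389,181),S(107,369)],[T(657,118),T(487,173),T(142,132)]);print("btn,win,ball\n",X)
im=cv2.imread("pics/top0.png",0);q={}
for k,(x0,x1,th) in dict(tray=(222,275,120),box=(300,395,130)).items():
    m=np.zeros_like(im);m[180:262,x0:x1]=im[180:262,x0:x1]>th
    c=max(cv2.findContours(m,0,2)[0],key=cv2.contourArea);r=cv2.minAreaRect(c)
    # boundary pixels' centres: grow by half a pixel each side
    r=(r[0],(r[1][0]+1,r[1][1]+1),r[2]);P=cv2.boxPoints(r);W=plane("top",P,9 if k=="tray" else 36)
    print(k,"\n",W,"centre",W.mean(0),"sides",np.linalg.norm(W-np.roll(W,-1,0),axis=1))
    e=[W[0]-W[1],W[1]-W[2]];e=max(e,key=np.linalg.norm);print("ang long",np.degrees(np.arctan2(*e[::-1])))
# tray corners two views: measure height
cs=[S(138,332),S(40,378),S(157,547),S(262,492)];ct=[T(200,115),T(102,88),T(33,293),T(136,325)]
# scene order: top, left, bottom, right
im=cv2.imread("pics/scene0.png",0)
print("cast scene z9",plane("scene",cs,9),"\ncast top z9",plane("top",ct,9))
for n,o,f in(("scene",(210,150),4.28),("top",(220,180),4.4)):
    print(n,M[n]["camera_from_world"][:3,:3].T@-M[n]["camera_from_world"][:3,3])
E
```

```text
btn,win,ball
 [[ 559.1 -172.5   53.5]
 [ 535.2  -74.5   35.2]
 [ 575.   126.7   11.1]]
tray 
 [[479.2 197. ]
 [608.6 151.5]
 [583.6  87.4]
 [455.2 134.1]] centre [531.7 142.5] sides [137.2  68.9 136.6  67.4]
ang long 160.6171230637232
box 
 [[ 574.9   -3.9]
 [ 626.8 -206.5]
 [ 512.3 -228.9]
 [ 462.8  -29.9]] centre [ 544.2 -117.3] sides [209.1 116.6 205.  115.1]
ang long 104.37342892130373
cast scene z9 [[583.3  93.9]
 [601.  154.2]
 [474.7 199.4]
 [456.6 138. ]] 
cast top z9 [[583.5  91.5]
 [602.7 149.5]
 [480.4 193. ]
 [459.  133.2]]
scene [ 59.7 625.6 782.9]
top [ 274.1   57.  1256.8]
```

Call:
servo_tool --targets '[[0, [0.3, -0.35, 0], 0], [0, [0.63, -0.72, 0], 0], [0, [0.63, -0.72, 0], 0], [0, [0.63, -0.72, 0], 0], [0, [0.63, -0.72, 0], 0], [0, [0.63, -0.72, 0], 0], [0, [0.63, -0.72, 0], 0], [0, [0.63, -0.72, 0], 0], [0, [0.63, -0.72, 0], 0], [0, [0.63, -0.72, 0], 0]]'

```text
t: 0.93
eef_pos: [349.3, -358.3, 238.6]
tool_rot: [-0.0, 0.973, 0.232, -0.0]
force: [-0.3, -0.3, 0.7]
width: 0.272
gripper_force: 0.0
```

Call:
servo_tool --targets '[[0, [0.63, -0.72, 0], 0], [0, [0.63, -0.72, 0], 0], [0, [0.63, -0.72, 0], 0], [0, [0.8, -0.3, 0], 0], [0, [0.9, 0, 0.4], 0], [0, [0.9, 0, 0.6], 0], [0, [0.9, 0, 0.6], 0], [0, [0.9, 0, 0.6], 0], [0, [0.9, 0, 0.6], 0], [0, [0.9, 0, 0.6], 0]]'

```text
t: 1.77
eef_pos: [502.5, -212.9, 152.9]
tool_rot: [-0.0, 0.973, 0.232, -0.0]
force: [0.6, -0.6, -0.2]
width: 0.006
gripper_force: 0.0
```

Call:
servo_tool --targets '[[0, [0.9, 0, 0.4], 0], [0, [0.4, 0, 0.2], 0], [0, [0, 0, 0], 0], [0, [0, 0, 0], 0], [0, [0, 0, 0], 0]]'

```text
t: 2.18
eef_pos: [530.0, -200.8, 139.3]
tool_rot: [0.0, 0.973, 0.231, -0.0]
force: [-0.1, -0.7, -0.0]
width: 0.004
gripper_force: 0.0
```

Call:
servo_tool --targets '[[0, [0.8, -0.25, 0.4], 0], [0, [0.75, -0.23, 0.8], 0], [0, [0, 0, 0.8], 0], [0, [0, 0, 0.6], 0], [0, [0, 0, 0.3], 0], [0, [0, 0, 0.1], 0], [0, [0, 0, 0], 0], [0, [0, 0, 0], 0]]'

```text
t: 2.85
eef_pos: [560.5, -172.3, 64.8]
tool_rot: [0.0, 0.973, 0.231, 0.001]
force: [-0.3, -0.8, 0.4]
width: 0.008
gripper_force: 0.0
```

Run:
```python
from h import *
ims={n:vision.capture(n)[:,:,::-1] for n in M}
print(monitor.get_obs()["eef_pos"],proj("scene",[monitor.get_obs()["eef_pos"]]),proj("top",[monitor.get_obs()["eef_pos"]]))
for n in ims: cv2.imwrite(f"pics/p_{n}.png",ims[n])
a=cv2.resize(ims["scene"][130:230,250:380],(520,400),interpolation=2);b=cv2.resize(ims["top"][160:260,330:400],(280,400),interpolation=2)
cv2.imwrite("pics/p.png",np.hstack([a,b]))
```

```text
[ 560.88430494 -172.08558496   64.88353398] [[315.46690407 160.46641687]] [[369.55371241 204.83443819]]
```

View pics/p.png

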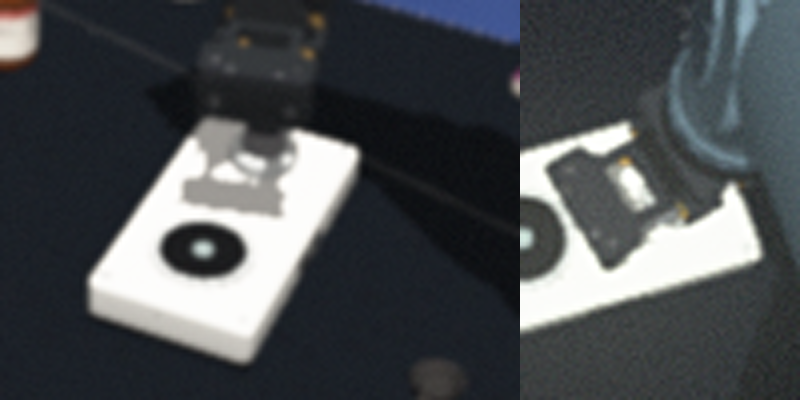

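The hand is over the button; the fingertips are near crop (262,140), just above the cap. Now I press it slowly.

Call:
servo_tool --targets '[[0, [0, 0, 0.2], 0], [0, [0, 0, 0.1], 0], [0, [0, 0, 0.1], 0], [0, [0, 0, 0.1], 0], [0, [0, 0, 0], 0], [0, [0, 0, 0], 0]]'

```text
t: 3.45
eef_pos: [561.0, -171.8, 52.4]
tool_rot: [0.0, 0.973, 0.232, 0.0]
force: [-2.3, -0.1, 12.6]
width: 0.004
gripper_force: 6.4
```

Call:
servo_tool --targets '[[0, [0, 0, 0.08], 0], [0, [0, 0, 0.08], 0], [0, [0, 0, 0], 0], [0, [0, 0, 0], 0]]'

```text
t: 3.78
eef_pos: [561.1, -171.8, 51.8]
tool_rot: [0.001, 0.973, 0.232, 0.0]
force: [-13.6, 2.2, 47.5]
width: 0.008
gripper_force: 23.4
```

Call:
servo_tool --targets '[[0, [0, 0, -0.15], 0], [0, [0, 0, 0], 0]]'

```text
t: 3.95
eef_pos: [561.0, -171.8, 52.6]
tool_rot: [0.001, 0.973, 0.232, 0.001]
force: [-0.6, -0.3, 4.1]
width: -0.001
gripper_force: 2.4
```

Call:
servo_tool --targets '[[0, [0, 0, -0.06], 0], [0, [0, 0, 0], 0]]'

```text
t: 4.12
eef_pos: [560.9, -171.8, 53.1]
tool_rot: [0.0, 0.973, 0.232, 0.001]
force: [0.5, -0.6, 4.8]
width: 0.001
gripper_force: 2.2
```

Call:
servo_tool --targets '[[0, [0, 0, -0.06], 0], [0, [0, 0, 0], 0]]'

```text
t: 4.28
eef_pos: [560.9, -171.8, 54.3]
tool_rot: [0.0, 0.973, 0.232, 0.001]
force: [1.6, -1.1, 3.9]
width: 0.006
gripper_force: 1.9
```

Call:
servo_tool --targets '[[0, [0, 0, -0.06], 0], [0, [0, 0, 0], 0]]'

```text
t: 4.45
eef_pos: [560.7, -171.7, 55.7]
tool_rot: [0.0, 0.973, 0.232, 0.0]
force: [2.4, -1.0, 3.3]
width: 0.008
gripper_force: 1.5
```

Call:
servo_tool --targets '[[0, [0, 0, -0.08], 0], [0, [0, 0, 0], 0]]'

```text
t: 4.62
eef_pos: [560.1, -171.4, 57.5]
tool_rot: [-0.0, 0.973, 0.232, -0.0]
force: [0.8, -0.7, 1.0]
width: 0.006
gripper_force: 1.0
```

Call:
servo_tool --targets '[[0, [0, 0, -0.12], 0], [0, [0, 0, 0], 0]]'

```text
t: 4.78
eef_pos: [559.4, -171.1, 60.3]
tool_rot: [-0.0, 0.973, 0.232, -0.001]
force: [0.3, 0.0, -0.4]
width: 0.004
gripper_force: 0.0
```

The force profile is a clean spring: it bottomed at z≈52 and was released at z≈58. Now I move above the tray.

Call:
servo_tool --targets '[[0, [0, 0, -0.5], 0], [0, [0, 0, -1], 0], [0, [0, 0, -1], -1], [40, [0, 0, -1], -1], [88, [0, 0, -0.9], -1], [88, [0, 0, -0.5], -1], [88, [0, 0, 0], -1], [88, [0, 0, 0], -1], [88, [0, 0, 0], -1], [88, [0, 0, 0], -1]]'

```text
t: 5.62
eef_pos: [559.7, -171.4, 183.6]
tool_rot: [-0.0, 0.87, 0.493, -0.0]
force: [-0.2, -0.5, 0.4]
width: 0.513
gripper_force: 0.0
```

Call:
servo_tool --targets '[[88, [0, 0, 0], -1], [88, [0, 0, 0], -1], [88, [0, 0, 0], -1], [88, [0, 0, 0], -1], [88, [0, 0, 0], -1], [88, [0, 0, 0], -1], [88, [0, 0, 0], -1], [88, [0, 0, 0], -1], [88, [0, 0, 0], 0], [88, [0, 0, 0], 0]]'

```text
t: 6.45
eef_pos: [559.9, -171.5, 183.3]
tool_rot: [-0.0, 0.703, 0.711, -0.0]
force: [0.6, 0.0, 0.1]
width: 0.999
gripper_force: 0.0
```

Call:
servo_tool --targets '[[88, [0.4, -0.04, 0], 0], [88, [0.96, -0.08, 0], 0], [88, [0.96, -0.08, 0], 0], [88, [0.96, -0.08, 0], -1], [88, [0.96, -0.08, 0], 0], [88, [0.96, -0.08, 0], 0], [88, [0.4, -0.04, 0], 0], [88, [0, 0, 0], 0]]'

```text
t: 7.12
eef_pos: [541.8, -28.5, 183.2]
tool_rot: [-0.0, 0.674, 0.738, 0.0]
force: [0.8, 0.4, 0.4]
width: 0.999
gripper_force: 0.0
```

Run:
```python
from h import *
np.set_printoptions(precision=1,suppress=True)
S=lambda u,v:((u+.5)/4.28-.5+210,(v+.5)/4.28-.5+150)
T=lambda u,v:((u+.5)/4.4-.5+220,(v+.5)/4.4-.5+180)
iS=lambda p:(p+.5-[210,150])*4.28-.5
iT=lambda p:(p+.5-[220,180])*4.4-.5
a=np.radians(-19.4);R=np.array([[np.cos(a),-np.sin(a)],[np.sin(a),np.cos(a)]])
c=np.array([530,144.5])
for z,L in((54,[(14,6),(14,-6),(-14,-6),(-14,6)]),(9,[(14,6),(14,-6),(-14,-6),(-14,6)]),(9,[(65,31),(65,-31),(-65,-31),(-65,31)])):
    X=[[*(c+R@l),z] for l in L];print("S",iS(proj("scene",X)).tolist(),"\nT",iT(proj("top",X)).tolist())
for n,A,f in(("scene",iS,4.28),("top",iT,4.4)):
    im=cv2.imread(f"pics/{n}0.png")[(150 if n=="scene" else 180):280,(210 if n=="scene" else 220):(275 if n=="top" else 275)]
    im=im[(70 if n=="scene" else 12):(130 if n=="scene" else 80)]
    B=cv2.resize(im,None,fx=6,fy=6,interpolation=2);
    globals()[n]=cv2.resize(B,(390,400)) if 0 else B
    print(n,B.shape)
h=max(scene.shape[0],top.shape[0])
P=lambda b:cv2.copyMakeBorder(b,0,h-b.shape[0],0,5,0)
# overlay predicted
def dr(b,n,off):
    for z,L in((54,[(14,6),(14,-6),(-14,-6),(-14,6)]),(9,[(65,31),(65,-31),(-65,-31),(-65,31)])):
        p=(proj(n,[[*(c+R@l),z] for l in L])+.5-off)*6-.5
        cv2.polylines(b,[np.int32(p.round())],True,(0,0,255) if z==54 else (0,255,0),1)
dr(scene,"scene",[210,220]);dr(top,"top",[220,192])
cv2.imwrite("pics/tr.png",np.hstack([P(scene),P(top)]))
```

```text
S [[122.13007187511757, 360.862638309247], [142.42150699539437, 352.2815637828838], [168.43994068265096, 386.40172370194443], [147.91602737111904, 395.2898565967774]] 
T [[105.09521100214364, 165.13694339254178], [125.0404501455759, 171.1129920315392], [109.9673424281394, 217.08496103764665], [89.9405251135158, 211.04600808605935]]
S [[125.94201786347814, 418.03947031826345], [145.59100158744985, 409.4743951478359], [170.8617432355435, 443.4684697962885], [150.99644445578772, 452.3291014119189]] 
T [[111.10198674452296, 181.59739352558577], [130.36638046837078, 187.37980348256156], [115.84040221609241, 231.83565963296581], [96.5001217980931, 225.99481414834867]]
S [[41.76264470235102, 375.3829383645002], [141.27271248496734, 333.72469474055254], [260.75388870847064, 488.9197304993002], [156.05780462335898, 537.6853626465678]] 
T [[97.63289550020603, 89.95111676457243], [196.4425752111787, 119.28350307167962], [129.74392160488665, 326.2377875895641], [29.114698515596118, 295.50398811174307]]
scene (360, 390, 3)
top (408, 330, 3)
```

View pics/tr.png

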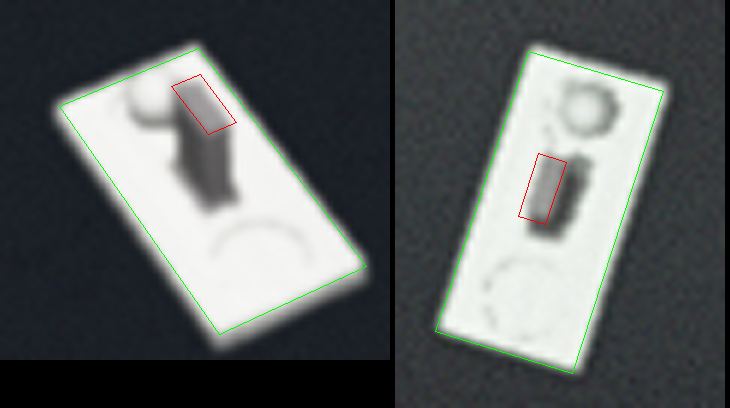

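The overlay of the predicted plate and grip edges matches both views to about half a pixel, which puts the grip at about (529.5,143), with the tray's +x axis at −19.4°, and confirms the grip top near z=54.

Call:
servo_tool --targets '[[88, [0.4, 0.01, 0], 0], [88, [0.9, 0.01, 0], 0], [88, [1, 0.01, 0], 0], [88, [1, 0.01, 0], 0], [88, [1, 0.01, 0], 0], [88, [1, 0.01, 0], 0], [88, [1, 0.01, 0], 0], [88, [0.58, 0.01, 0], -1], [88, [0, 0, 0], -1], [88, [0, 0, 0], -1]]'

```text
t: 7.95
eef_pos: [530.2, 139.7, 182.9]
tool_rot: [0.0, 0.594, 0.804, -0.0]
force: [0.5, -0.6, 0.2]
width: 0.999
gripper_force: 0.0
```

Call:
servo_tool --targets '[[88, [0, 0, 0], -1], [88, [0, 0, 0], -1], [88, [0, 0, 0], -1], [88, [0, 0, 0], -1], [88, [0, 0, 0], -1], [88, [0, 0, 0], -1], [88, [0, 0, 0], -1], [88, [0, 0, 0], -1], [88, [0, 0, 0], -1], [88, [0, 0, 0], -1]]'

```text
t: 8.78
eef_pos: [530.6, 137.9, 182.8]
tool_rot: [0.0, 0.285, 0.959, -0.0]
force: [0.8, 0.4, 1.0]
width: 0.997
gripper_force: 0.0
```

Call:
servo_tool --targets '[[88, [0, 0, 0], -1], [88, [0, 0, 0], -1], [88, [0, 0, 0], -1], [88, [0, 0, 0], -0.45], [88, [0, 0, 0], 0], [88, [0, 0, 0], 0], [88, [0, 0, 0], 0]]'

```text
t: 9.37
eef_pos: [530.2, 138.7, 182.9]
tool_rot: [0.0, 0.169, 0.986, -0.0]
force: [-0.4, -0.8, 0.7]
width: 1.0
gripper_force: 0.0
```

Run:
```python
from h import *
o=monitor.get_obs();q=o["tool_rot"];print(o["eef_pos"],np.degrees(2*np.arctan2(q[2],q[1])),o["joint_pos"])
```

```text
[530.16554825 138.66966655 182.85554351] 160.4852813661754 [ 0.24649358  0.55698276 -0.77808428  1.82642009  0.47275466  0.95365534
  0.49224676]
```

Call:
servo_tool --targets '[[88, [0.08, 0.15, 0.3], 0], [88, [0, 0, 0.8], 0], [88, [0, 0, 1], 0], [88, [0, 0, 1], 0], [88, [0, 0, 0.8], 0], [88, [0, 0, 0.3], 0], [88, [0, 0, 0], 0], [88, [0, 0, 0], 0]]'

```text
t: 10.03
eef_pos: [529.3, 144.0, 78.2]
tool_rot: [-0.0, 0.168, 0.986, 0.0]
force: [1.3, 0.8, -0.7]
width: 0.993
gripper_force: 0.0
```

Run:
```python
from h import *
o=monitor.get_obs();q=o["tool_rot"];print(o["eef_pos"],np.degrees(2*np.arctan2(q[2],q[1])))
s=vision.capture("scene")[:,:,::-1];t=vision.capture("top")[:,:,::-1]
cv2.imwrite("pics/g.png",np.hstack([cv2.resize(s[190:290,200:300],(400,400),interpolation=2),cv2.resize(t[170:270,200:300],(400,400),interpolation=2)]))
```

```text
[529.31179362 144.01356399  78.22471958] 160.62056923453693
```

View pics/g.png

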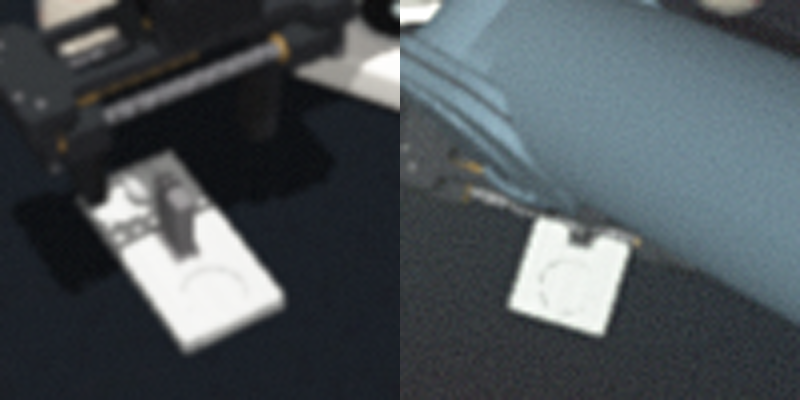

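The fingers straddle the upright grip (scene crop ~(175,215)) with room on both sides, and the tray is undisturbed. I go down and close gently.

Call:
servo_tool --targets '[[88, [0, 0, 0.3], 0], [70, [0, 0, 0.6], 0], [60, [0, 0, 0.6], 0], [50, [0, 0, 0.5], 0], [40, [0, 0, 0.25], 0], [30, [0, 0, 0.09], 0], [24, [0, 0, 0], 0], [20, [0, 0, 0], 0], [18, [0, 0, 0], 0], [17, [0, 0, 0], 0]]'

```text
t: 10.97
eef_pos: [529.7, 143.7, 20.0]
tool_rot: [0.0, 0.168, 0.986, 0.0]
force: [-0.4, 0.1, -0.5]
width: 0.34
gripper_force: 0.0
```

Call:
servo_tool --targets '[[16, [0, 0, 0], 0], [15, [0, 0, 0], 0], [14.5, [0, 0, 0], 0], [14, [0, 0, 0], 0], [13.5, [0, 0, 0], 0], [13, [0, 0, 0], 0], [12.5, [0, 0, 0], 0], [12, [0, 0, 0], 0], [11.5, [0, 0, 0], 0], [11, [0, 0, 0], 0]]'

```text
t: 11.8
eef_pos: [529.4, 144.0, 19.6]
tool_rot: [0.0, 0.168, 0.986, 0.0]
force: [0.4, 2.6, -1.1]
width: 0.134
gripper_force: 30.0
```

Call:
servo_tool --targets '[[9, [0, 0, 0], 0], [6, [0, 0, 0], 0], [3, [0, 0, 0], 0], [0, [0, 0, 0], 0], [0, [0, 0, 0], 0], [0, [0, 0, 0], 0]]'

```text
t: 12.3
eef_pos: [529.3, 143.8, 19.6]
tool_rot: [0.0, 0.168, 0.986, 0.0]
force: [0.7, 2.1, -0.1]
width: 0.139
gripper_force: 30.0
```

Call:
servo_tool --targets '[[0, [0, 0, -0.05], 0], [0, [0, 0, -0.1], 0], [0, [0, 0, -0.2], 0], [0, [0, 0, -0.3], 0], [0, [0, 0, -0.4], 0], [0, [0, 0, -0.4], 0], [0, [0, 0, -0.4], 0], [0, [0, 0, -0.4], 0], [0, [0, 0, -0.4], 0], [0, [0, 0, -0.4], 0]]'

```text
t: 13.13
eef_pos: [529.3, 143.5, 96.9]
tool_rot: [0.0, 0.168, 0.986, -0.0]
force: [0.1, -0.1, -4.6]
width: 0.136
gripper_force: 30.0
```

Call:
servo_tool --targets '[[0, [0, 0, -0.35], 0], [0, [0, 0, -0.25], 0], [0, [0, 0, -0.2], 0], [0, [0, 0, -0.1], 0], [0, [0, 0, -0.05], 0], [0, [0, 0, 0], 0], [0, [0, 0, 0], 0], [0, [0, 0, 0], 0]]'

```text
t: 13.8
eef_pos: [528.9, 143.4, 119.0]
tool_rot: [-0.0, 0.168, 0.986, -0.0]
force: [0.4, -0.0, -3.8]
width: 0.136
gripper_force: 30.0
```

Run:
```python
from h import *
o=monitor.get_obs();q=o["tool_rot"];print(o["eef_pos"],np.degrees(2*np.arctan2(q[2],q[1])),q,o["force"],o["torque"],o["width"])
s=vision.capture("scene")[:,:,::-1];t=vision.capture("top")[:,:,::-1]
cv2.imwrite("pics/l.png",np.hstack([cv2.resize(s[120:270,200:350],(600,600),interpolation=2)[:,:],cv2.resize(t[170:320,200:250],(200,600),interpolation=2)]))
```

```text
[528.94021349 143.44052181 119.02658276] 160.60839829805724 [-3.75032242e-04  1.68417124e-01  9.85715735e-01 -1.45705115e-04] [ 0.38240823 -0.03036226 -3.81223324] [ 0.10531313 -0.08783596  0.06829782] 0.13573478526684826
```

View pics/l.png

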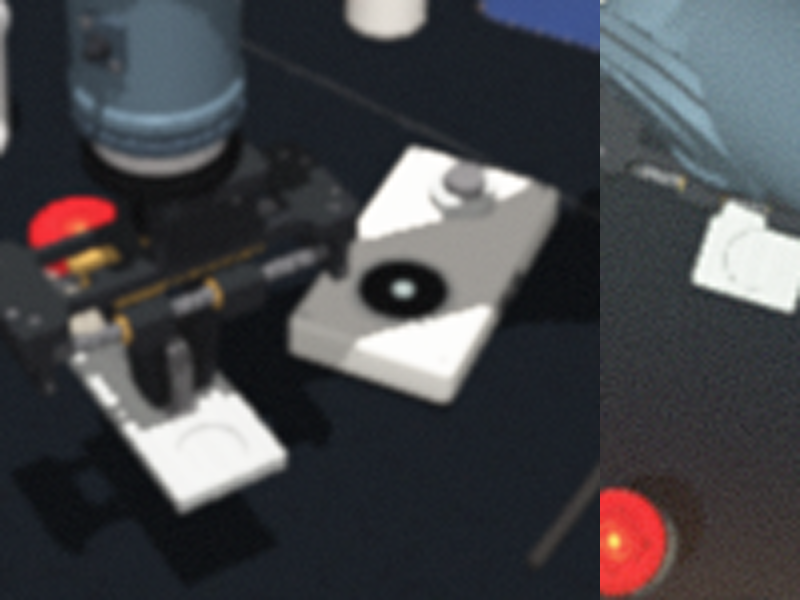

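The tray is lifted level in the pads; the ball is hidden behind the finger, and the force agrees with tray plus ball. The button is up at (465,180). Next I refine the window centre from the dark disc in the first pictures.

Run:
```python
from h import *
np.set_printoptions(precision=2,suppress=True)
P={}
for n,(x0,x1,y0,y1) in dict(scene=(286,316,180,206),top=(316,346,202,236)).items():
    im=cv2.imread(f"pics/{n}0.png",0)[y0:y1,x0:x1];m=np.uint8(im<120)*255
    c=max(cv2.findContours(m,0,1)[0],key=cv2.contourArea);e=cv2.fitEllipse(cv2.convexHull(c));P[n]=np.array(e[0])+[x0,y0];print(n,P[n],e)
    print("plane36",plane(n,[P[n]],36))
print("tri",tri([P["scene"]],[P["top"]]))
```

```text
scene [300.34 192.03] ((14.344970703125, 12.033135414123535), (13.216923713684082, 20.839799880981445), 94.79212188720703)
plane36 [[534.69 -73.12]]
top [330.12 219.12] ((14.121745109558105, 17.120655059814453), (20.004518508911133, 20.69858741760254), 111.77083587646484)
plane36 [[534.66 -73.88]]
tri [[534.99 -73.88  35.25]]
```

Call:
servo_tool --targets '[[0, [-0.01, -0.05, 0], 0], [0, [-0.02, -0.12, 0], 0], [0, [-0.035, -0.2, 0], 0], [0, [-0.05, -0.28, 0], 0], [0, [-0.06, -0.36, 0], 0], [0, [-0.07, -0.42, 0], 0], [0, [-0.076, -0.44, 0], 0], [0, [-0.076, -0.44, 0], 0], [0, [-0.076, -0.44, 0], 0], [0, [-0.076, -0.44, 0], 0]]'

```text
t: 14.73
eef_pos: [515.4, 62.2, 119.5]
tool_rot: [0.0, 0.169, 0.986, -0.0]
force: [0.2, 0.7, -4.1]
width: 0.132
gripper_force: 30.0
```

Call:
servo_tool --targets '[[0, [-0.076, -0.44, 0], 0], [0, [-0.076, -0.44, 0], 0], [0, [-0.076, -0.44, 0], 0], [0, [-0.076, -0.44, 0], 0], [0, [-0.076, -0.44, 0], 0], [0, [-0.076, -0.44, 0], 0], [0, [-0.076, -0.44, 0], 0], [0, [-0.076, -0.44, 0], 0], [0, [-0.07, -0.42, 0], 0], [0, [-0.06, -0.36, 0], 0]]'

```text
t: 15.57
eef_pos: [497.1, -45.1, 119.4]
tool_rot: [-0.0, 0.169, 0.986, -0.0]
force: [0.8, 0.2, -3.5]
width: 0.132
gripper_force: 30.0
```

Call:
servo_tool --targets '[[0, [-0.05, -0.28, 0], 0], [0, [-0.035, -0.2, 0], 0], [0, [-0.02, -0.1, 0], 0], [0, [-0.01, -0.03, 0], 0], [0, [0, 0, 0], 0], [0, [0, 0, 0], 0], [0, [0, 0, 0], 0], [0, [0, 0, 0], 0], [0, [0, 0, 0], 0]]'

```text
t: 16.32
eef_pos: [495.1, -58.8, 119.5]
tool_rot: [0.0, 0.168, 0.986, 0.0]
force: [0.8, -0.1, -2.8]
width: 0.131
gripper_force: 30.0
```

Run:
```python
from h import *
o=monitor.get_obs();q=o["tool_rot"];y=2*np.arctan2(q[2],q[1]);print(o["eef_pos"],np.degrees(y),q,o["force"],o["torque"],o["width"])
p=o["eef_pos"];ax=-np.array([np.cos(y),np.sin(y)]);pk=p[:2]+42.4*ax;print("pocket",pk)
s=vision.capture("scene")[:,:,::-1];t=vision.capture("top")[:,:,::-1]
cv2.imwrite("pics/f_s.png",s);cv2.imwrite("pics/f_t.png",t)
print(proj("scene",[[*pk,118]]),proj("top",[[*pk,118]]))
cv2.imwrite("pics/f.png",np.hstack([cv2.resize(s[110:210,240:340],(400,400),interpolation=2),cv2.resize(t[160:260,280:380],(400,400),interpolation=2)]))
```

```text
[495.08195361 -58.79464767 119.45693304] 160.63740568278112 [6.13539532e-06 1.68167611e-01 9.85758415e-01 5.30534438e-05] [ 0.78037015 -0.08456058 -2.81914551] [ 0.06561214 -0.12373137 -0.03851181] 0.1311312291154952
pocket [535.08378032 -72.85216737]
[[301.91698999 166.43822604]] [[332.88635685 211.65879437]]
```

View pics/f.png

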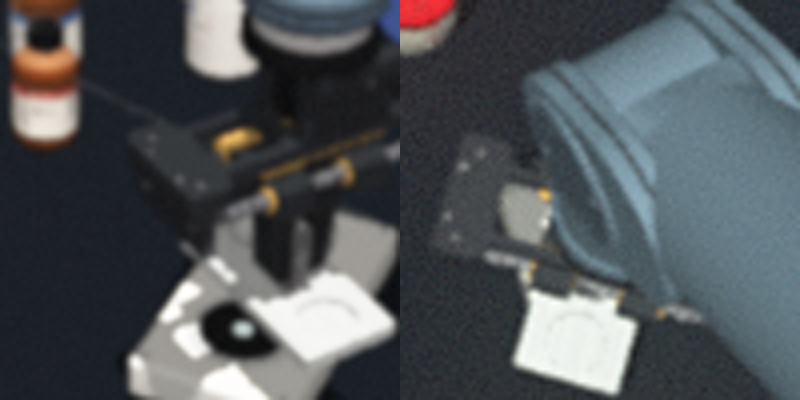

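The tray is held level over the checker: the empty-pocket end is at scene crop (320,318) and top crop (577,335), with the ball's end under the hand. I use one last close view for the ball and the tray edges.

Run:
```python
from h import *
fs=[vision.capture("scene")[:,:,::-1].astype(float) for _ in range(4)];ts=[vision.capture("top")[:,:,::-1].astype(float) for _ in range(4)]
o=[monitor.get_obs()];p=o[0]["eef_pos"];print(p,o[0]["force"])
a=np.radians(-19.4);ax=np.array([np.cos(a),np.sin(a)]);ay=np.array([-ax[1],ax[0]]);z0=p[2]-19.6
c=p[:2]+.4*ax
def draw(b,n,off,f):
    I=lambda X:np.int32(((proj(n,X)+.5-off)*f-.5).round())
    cv2.polylines(b,[I([[*(c+i*65*ax+j*31*ay),z0+9] for i,j in((1,1),(1,-1),(-1,-1),(-1,1))])],True,(0,255,0),1)
    th=np.linspace(0,6.28,40)
    cv2.polylines(b,[I([[*(c+42*ax+12*np.cos(t)*ax+12*np.sin(t)*ay),z0+18] for t in th])],True,(0,0,255),1)
s=cv2.resize(np.uint8(np.mean(fs,0))[130:220,260:350],(540,540),interpolation=2);t=cv2.resize(np.uint8(np.mean(ts,0))[195:265,305:345],(240,420),interpolation=2)
s=cv2.convertScaleAbs(s,alpha=1.3,beta=15)
draw(s,"scene",[260,130],6);draw(t,"top",[305,195],6)
cv2.imwrite("pics/z.png",np.hstack([s,cv2.copyMakeBorder(t,0,120,0,0,0)]))
```

```text
[495.05437188 -59.11902982 119.46089641] [-0.18412538  0.10269506 -3.64565079]
```

View pics/z.png

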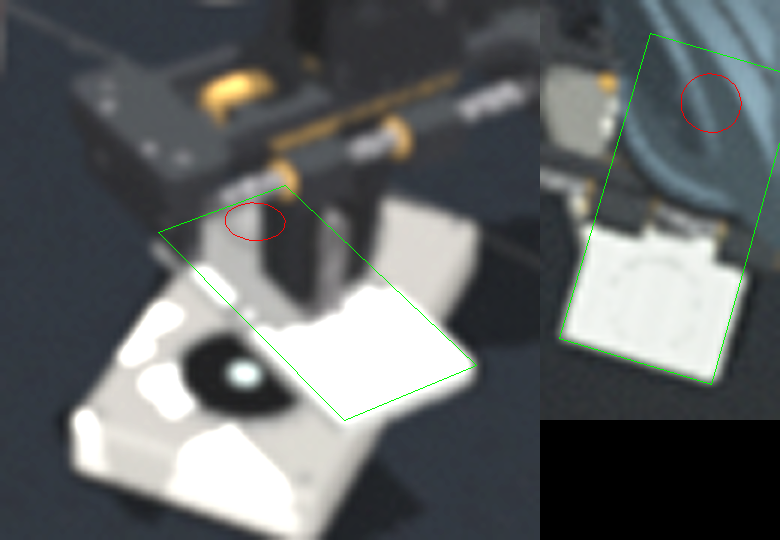

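The predicted plate outline matches both views, the window is clear beneath, and the measured load of about 3.6 N agrees with tray plus ball. I hand it in.

```bash
python3 -c "
from rig import job_done;print(job_done())"
```

```text
the job is handed in; nothing more can be done
None
```

I handed the job in at about 17 s: the button was pressed fully down and came back up, and the tray is held level and still with the ball's pocket about 7 cm above the window, by calculation within about 1 mm of centred. I could not see the ball behind the gripper at the end (the roughly 3.6 N load fits tray plus ball), and the button press briefly reached 47.5 N through the fingertips, above the 40 N limit set for the arm and gripper body.

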